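# Offer a lattice panel up to its planter

### The arm

A 7-joint arm with a two-finger parallel gripper is mounted at the origin on the work surface. World frame = base frame: x ahead of the robot, y to its left, z up, the work surface at z = 0. Lengths are in m, angles in rad, forces in N, time in s.
With the tool pointing down it reaches from about 0.425 to 0.975 m from the base axis. Payload 16.7 kg.
Tool frame: the origin (TCP) lies on the centre line of the jaws, within the pads' length; the fingertips stand 22 mm ahead of it and the grasp point (between the pads) lies 3 mm ahead of it (robot.tip_reach is the distance from the TCP to the fingertips, in m); z points along the fingers, y is the line along which they close (so a half turn about z gives the same grasp; the last joint's range is limited). The gripper opens to 85 mm and grips with 20 to 120 N. Pads are 22 mm wide; open, the fingers measure 114 mm over their backs; the gripper's body (76 mm by 85 mm) begins 54 mm behind the grasp point. The pads swing forward as they close: fully open they stand 13 mm farther back than shut.
Start: joints at [1, 0.426, 0.074, 1.606, -0.034, 1.111, -0.067], TCP at [0.276, -0.616, 0.253] pointing down, gripper open.
Joint ranges: [-2.85, 2.85], [-0.5, 2.14], [-1.23, 1.37], [0.21, 2.46], [-1.02, 4.16], [0.16, 2.05], [-2.73, 2.73]. Speed limits (rad/s): [1.89, 1.89, 2.39, 2.39, 3.01, 3.01, 3.01].

### API

Orientations are given as a unit quaternion [w, x, y, z].
In Python, from plant import robot gives the robot as it stands.
- The arm moves only by the tool arm_command, never from a script. Its arguments are lists of equal length, an entry for each row: "xyz": the shift along the tool's x, y, z in cm, a list of three; "angular": the turn, a rotation vector about the tool's x, y, z in rad, a list of three. In form: {"xyz": [[x, y, z], ...], "angular": [[rx, ry, rz], ...]}. A call has 1 to 5 rows; each row is the pose to reach, as a shift and turn from the pose commanded when the call began, along the tool's axes at that moment; what a row does not reach only later rows make up. A row lasts 1/10 s, in which the tool goes at most 50 mm and 8.59 degrees, less where a joint would pass 70% of its speed; a pose out of reach is approached as far as the arm can. A call with a gripper value outside its range is refused whole. "gripper" is the finger opening in cm, from 0 to 8.54, set as the call begins (left out, the last holds). The fingers move at their own pace and stop on an object; "squeeze" is the grip in N (left out, the last holds). Time passes only in rows, so rows that repeat a pose let the fingers close. It gives the time, the measured TCP pose, the force, the opening and the grip force at its end, in the units of the state.
- robot.read_state(): the state, without advancing time (a new reading comes with each control period).
- robot.camera(name): name is "side" or "top" or "wrist"; returns (picture, depth): 400x640x3 uint8, red, green, blue; 400x640 float32, m along the optical axis (not along the pixel's ray), 0 where there is no reading.
- robot.camera_info(name): a dict with "fx", "fy", "cx", "cy" (pixels), "R" (3x3) and "t" (3): a world point X has camera coordinates R X + t. Camera axes: x right, y down, z forward; pixel columns grow to the right and rows downward; lengths in m; the calibration is good to about 2 mm. A picture is of the moment at which its call begins: read the wrist's pose just before it. camera_info takes no time and is no camera call; for the wrist camera it gives the pose at the moment of the call.
- robot.finish_job(): hands the job in; it is judged then, once.
Trained networks look in the newest picture that a camera, given by its name, has taken for a name from the list of things; names that differ only in an ending like _2 or _b are one class to them, and where a whole thing is asked for, a point or a joint stands for the part that bears it (a point fixed in the world has none). Each returns a list of dicts, best first, with "conf" (0 to 1); they miss things now and then, are a little off and sometimes report something else, mostly with a low value. They report only what shows in the picture. A call takes as long as a camera call. They do not tell look-alikes from the thing itself.
- robot.silhouettes(name, camera): "region" (400x640 bool, what is visible of it) and "pixel" ([column, row] in pixels, amid what is visible of it).
The state is a dict: "time": time; "joint_positions": joint angles; "joint_velocities": joint speeds; "joint_torque": joint torques, N m; "position": TCP position; "ee_rot": TCP orientation; "ft_force": force on the tool from outside, world axes, zero at the start; "ft_torque": the same for the moment, N m; "grip_width": opening from 0.0 (shut) to 1.0 (fully open); "grip_force": force on a finger pad.
Only numpy, scipy, OpenCV 4.12 (cv2) and the standard library are available. Lean on these libraries where they do the work, as an engineer would, in place of code of your own. Each camera call takes 0.05 s, during which the arm holds its last target. There are 200 camera calls.

### The job

On the stand's counter, press the two raised pink corner caps of the dark planter fully home. Then take the pink lattice panel out of its grey rack, carry it over the leaflet stand without bumping the stand or shifting the other things on the counter, and hold it upright about a centimetre above the planter's open side, centred over and in line with the groove it will drop into, not touching the planter. Finish like that, still holding the panel in the gripper: do not lower it in and do not let go.

Things in the scene. Friction and masses are not known exactly. Their poses are not given: they have to be found in the camera images.
- planter: Dark lattice planter box, fixed, 148 (x) x 174 (y) mm, 106 high with caps home. Origin: centre of its underside. Three sides are filled; the side at its +x is open: two posts 90 mm high stand there at x = +60 mm, from |y| = 61 to 87 mm, each with a groove facing the other, 16 mm wide (x), 8 deep (y). The two caps at -x are fixed, already home. Planter and rack may swap sides of the counter.
- groove (a point): Middle of the open side's groove, between the two posts, on the planter at its x = +60 mm, y = 0 and 106 mm above the counter: level with the tops of the two corner caps once they are home. Axes as the planter's: the groove runs along y, z is up.
- cap_a (a joint): How far the pink cap on the open side's +y post has been pressed down, in m: 0 to 0.004 at the start (raised), 0.012 fully home at a hard stop. Friction of about 6 N holds it wherever it is left.
- cap_a_top (a point): Middle of the top face to press on, of the cap on the +y post (planter x = +60, y = +78 mm). The face is 28 (x) x 18 (y) mm; it lies 118 mm above the counter at joint value 0 and 106 mm when home. The cap is a pink block 16 mm high on a white stem, grooved like its post.
- cap_b (a joint): The same for the pink cap on the open side's -y post: 0 to 0.004 at the start, 0.012 fully home.
- cap_b_top (a point): Middle of the top face to press on, of the cap on the -y post (planter x = +60, y = -78 mm); sizes as for the other cap.
- panel: Pink lattice panel, loose, 130 mm wide (its y), 80 mm high (its z), 10 mm thick (its x), 80 to 170 g, the same front and back. Origin: middle of its lower edge; z points up to its top edge. The upper 30 mm is a solid rail, to be gripped across the thickness at the middle. It stands upright in the rack's slot, its lower edge 10 mm above the counter.
- rack: Grey plastic rack, fixed, 80 (x) x 170 (y) mm. Origin: centre of its underside. A slot along its y, 12 mm wide, 150 mm long, runs from 10 to 32 mm above the counter; the panel stands in it and may sit up to 8 mm off its middle along y.
- leaflets: Leaflet stand with upright green and purple leaflets between the rack and the planter, fixed, 220 (x) x 50 (y) mm and 136 mm high. Origin: centre of its underside. Not to be bumped.
- cup: White paper cup with a blue band and a black lid, loose, 80 mm across the lid, 96 mm high. Origin: centre of its underside. Leave alone.
- pen: Lime green pen lying on the counter, loose, 140 mm long (its x), 12 mm thick. Origin: underside at mid length. Leave alone.
- plant: Leafy plant in a purple pot, loose, pot 90 mm square, about 160 mm high with its leaves. Origin: centre of its underside. Leave alone.
- spares: Pile of three dark lattice panels lying flat, loose, about 150 mm square and 36 mm high. Origin: centre of its underside. Leave alone.
Things that resemble listed ones, but are neither listed nor needed, are in the scene too. There is more than one size of the panel; the job needs the smallest.

How it is judged:
On the way, in this order (a step that is already met when the one before it is completed fails the run):
1. both raised caps are pressed home while the panel still stands in its rack (value of joint each of cap_a, cap_b above 0.0105 m and distance of panel from where it was at the start of the episode below 0.02 m), for 0.2 s.
2. the panel is lifted out of its rack in the gripper (z of panel in the frame of rack above 0.045 m and contact force between panel and the fingers above 1 N and contact force between panel and rack below 0.1 N), for 0.2 s.
At the end, for the whole second after the job is handed in: Both caps are home (within 1.5 mm); the gripper holds the panel still, its lower edge 3 to 22 mm above the level of the home caps, its middle within 6 mm of the groove's middle seen from above, in line with the groove and upright within 0.08 rad, touching neither planter nor leaflet stand (value of joint each of cap_a, cap_b above 0.0105 m and z of panel in the frame of groove between 0.003 and 0.022 m and horizontal distance between panel and groove below 0.006 m and angle between the y axis of panel and the y axis of planter, either way round below 0.08 rad and angle between panel's own z axis and vertical below 0.08 rad and contact force between panel and the fingers above 1 N and contact force between panel and planter below 0.05 N and contact force between panel and leaflets below 0.05 N and linear speed of panel below 0.02 m/s); the arm keeps its last pose, push and grip.
It fails at once if a loose bystander (cup, pen, plant, pile of dark panels) is shifted by more than 2 cm (distance of any of cup, pen, plant, spares from where it was at the start of the episode above 0.02 m).
It fails at once if the leaflet stand is bumped (more than 3 N) (contact force between leaflets and anything else above 3 N).
It also fails if it takes over 61 s, if anything falls off the work surface, if the arm or the gripper's body presses on something with over 40 N, if the wrist force passes 120 N, or if a joint passes its speed limit or range.

## Working session

There is one attempt and no reset: what is moved stays moved. The work goes in short steps, Python scripts to look and compute and a tool call to move; the robot and the scene stay as the last step left them, time stands still between calls to the robot, and variables do not carry over. Pictures are saved under pics/ and viewed, at most 10 in all, crops included, and the job is handed in when it is done.

Besides the shell and the picture viewer there is one more tool, called after ">>>" by a JSON object that holds its "method" and its "body", one argument or row to a line. arm_command: Moves the arm, as the interface text tells. Its arguments: {"type":"object","properties":{"xyz":{"type":"array","items":{"type":"array","items":{"type":"number"}}},"angular":{"type":"array","items":{"type":"array","items":{"type":"number"}}},"gripper":{"type":"number"},"squeeze":{"type":"number"}},"required":["xyz","angular"]}

```bash
ls; mkdir -p pics
cat > h.py <<'E'
import numpy as np, cv2
from plant import robot
from scipy.spatial.transform import Rotation as Ro
def world(name,depth,info=None):
    i=info or robot.camera_info(name)
    v,u=np.mgrid[0:400,0:640]
    P=np.stack([(u-i['cx'])/i['fx']*depth,(v-i['cy'])/i['fy']*depth,depth],-1)
    return (P-np.array(i['t']))@np.array(i['R'])
E
python3 - <<'E'
from h import *
s=robot.read_state();print(s['time'],s['position'],s['ee_rot'])
ims=[]
for c in ['top','side']:
    p,d=robot.camera(c);W=world(c,d);np.savez(f'{c}.npz',p=p,d=d,W=W)
    cv2.imwrite(f'pics/{c}0.png',p[...,::-1])
    for n in ['planter','cap_a','panel','rack','leaflets','cup','pen','plant','spares']:
        for r in robot.silhouettes(n,c)[:4]:
            m=r['region']&(d>0);q=W[m]
            if len(q): print(c,n,round(r['conf'],2),np.round(r['pixel']),m.sum(),np.percentile(q,[3,50,97],axis=0).round(3).tolist())
E
```

```text
pics
0.0 [ 0.27553251 -0.61578596  0.25262018] [-6.12882527e-04  9.77952425e-01  2.08826831e-01 -1.82305329e-04]
top planter 0.96 [264. 228.] 2521 [[0.391, 0.092, 0.003], [0.462, 0.186, 0.01], [0.537, 0.261, 0.114]]
top cap_a 0.43 [239. 208.] 37 [[0.523, 0.236, 0.103], [0.533, 0.242, 0.114], [0.543, 0.252, 0.118]]
top cap_a 0.4 [291. 213.] 59 [[0.497, 0.083, 0.085], [0.509, 0.092, 0.116], [0.523, 0.105, 0.119]]
top cap_a 0.24 [385. 197.] 1016 [[0.5, -0.307, 0.004], [0.547, -0.225, 0.012], [0.596, -0.149, 0.036]]
top panel 0.93 [388. 261.] 443 [[0.308, -0.295, 0.008], [0.345, -0.224, 0.096], [0.385, -0.159, 0.107]]
top panel 0.67 [263. 228.] 2463 [[0.393, 0.092, 0.004], [0.462, 0.188, 0.01], [0.536, 0.261, 0.114]]
top panel 0.65 [385. 196.] 168 [[0.531, -0.294, 0.009], [0.549, -0.233, 0.088], [0.57, -0.175, 0.093]]
top panel 0.56 [456. 202.] 692 [[0.449, -0.481, 0.004], [0.52, -0.446, 0.074], [0.589, -0.408, 0.107]]
top rack 0.96 [386. 200.] 1072 [[0.498, -0.308, 0.003], [0.547, -0.227, 0.012], [0.598, -0.15, 0.065]]
top leaflets 0.95 [318. 215.] 1017 [[0.394, -0.026, 0.005], [0.498, 
[... 1381 characters left out ...]
 [381. 187.] 808 [[0.746, 0.08, 0.004], [0.774, 0.094, 0.078], [0.81, 0.144, 0.096]]
side cup 0.72 [295. 161.] 97 [[0.517, 0.222, -0.002], [0.532, 0.235, 0.106], [0.546, 0.455, 0.114]]
side cup 0.44 [273. 179.] 1903 [[0.376, 0.012, -0.002], [0.457, 0.233, 0.069], [0.541, 0.307, 0.134]]
side pen 0.72 [386. 254.] 250 [[0.685, -0.121, 0.002], [0.745, -0.11, 0.009], [0.809, -0.101, 0.013]]
side plant 0.68 [414. 348.] 3884 [[0.644, -0.479, 0.006], [0.685, -0.453, 0.083], [0.734, -0.405, 0.155]]
side spares 0.96 [333. 153.] 1161 [[0.613, 0.341, 0.001], [0.684, 0.388, 0.029], [0.755, 0.483, 0.036]]
side spares 0.48 [381. 186.] 827 [[0.746, 0.08, 0.001], [0.775, 0.094, 0.078], [0.813, 0.152, 0.096]]
```

View pics/top0.png

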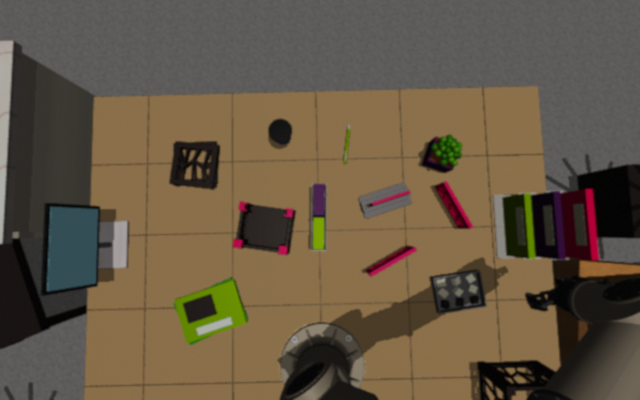

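View pics/side0.png

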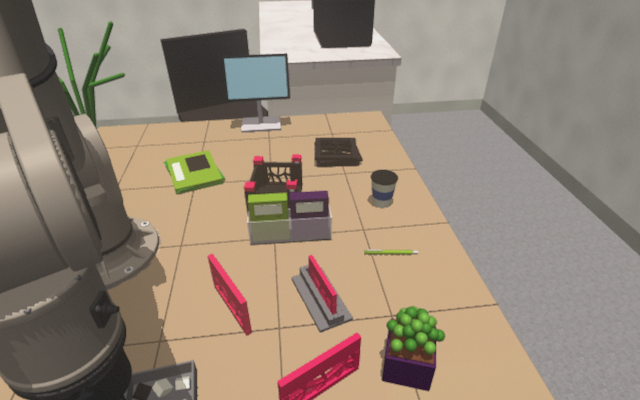

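```bash
cat > m.py <<'E'
from h import *
def pink(p):
    h=cv2.cvtColor(p,cv2.COLOR_RGB2HSV); return ((h[...,0]>150)|(h[...,0]<6))&(h[...,1]>60)&(h[...,2]>80)
def pca(q):
    c=q.mean(0); w,v=np.linalg.eigh(np.cov((q-c).T)); return c,v[:,-1],np.sqrt(w)
E
python3 - <<'E'
from m import *
for c in ['top','side']:
    f=np.load(c+'.npz');W=f['W'];p=f['p'];k=pink(p)
    x,y,z=W[...,0],W[...,1],W[...,2]
    for nm,m in [('caps',(abs(x-.52)<.05)&(y>.05)&(y<.28)&(z>.095)),('panel',(abs(x-.55)<.06)&(abs(y+.23)<.1)&(z>.07)),('p2',(abs(x-.345)<.06)&(abs(y+.23)<.1)&(z>.07)),('p3',(abs(x-.52)<.1)&(abs(y+.45)<.06)&(z>.07))]:
        m=m&k
        n,l,st,ce=cv2.connectedComponentsWithStats(m.astype(np.uint8))
        for j in range(1,n):
            if st[j,4]<8: continue
            q=W[l==j]; cc,v,w=pca(q[:,:2]); t=(q[:,:2]-cc)@v
            print(c,nm,st[j],q.min(0).round(3),q.max(0).round(3),'med',np.median(q,0).round(4),'len',np.ptp(t).round(3),'dir',v.round(3))
E
```

```text
top caps [238 201  10  10  67] [0.52  0.226 0.1  ] [0.549 0.256 0.118] med [0.5334 0.2419 0.1135] len 0.028 dir [-0.981  0.194]
top caps [284 208   9  10  62] [0.494 0.082 0.102] [0.524 0.108 0.119] med [0.5084 0.0921 0.116 ] len 0.029 dir [-1.     0.008]
top panel [371 190  39  16 127] [ 0.528 -0.298  0.077] [ 0.574 -0.174  0.096] med [ 0.5518 -0.2356  0.0897] len 0.13 dir [-0.295  0.956]
top p2 [368 247  49  30 254] [ 0.303 -0.308  0.07 ] [ 0.39  -0.156  0.111] med [ 0.347  -0.2305  0.1036] len 0.169 dir [-0.471  0.882]
top p3 [443 181  30  48 242] [ 0.446 -0.49   0.095] [ 0.599 -0.404  0.11 ] med [ 0.5231 -0.4465  0.1036] len 0.168 dir [-0.891 -0.454]
side caps [291 155  10   9  69] [0.517 0.22  0.097] [0.546 0.248 0.114] med [0.5326 0.2336 0.1096] len 0.032 dir [-0.903  0.429]
side caps [286 180  11  10  93] [0.492 0.075 0.097] [0.522 0.106 0.117] med [0.5066 0.0817 0.1129] len 0.032 dir [-0.997 -0.073]
side panel [308 255  28  47 356] [ 0.527 -0.305  0.07 ] [ 0.571 -0.181  0.092] med [ 0.5504 -0.2518  0.0879] len 0.13 dir [-0.295  0.956]
side p2 [207 254  41  61 653] [ 0.301 -0.313  0.07 ] [ 0.39  -0.159  0.107] med [ 0.3511 -0.253   0.1017] len 0.171 dir [-0.475  0.88 ]
side p3 [ 277  333   84   66 1517] [ 0.444 -0.496  0.07 ] [ 0.599 -0.409  0.107] med [ 0.5154 -0.4592  0.0986] len 0.17 dir [-0.891 -0.454]
```

```bash
cat >> h.py <<'E'
def go(xyz,yaw,s=None):
    """target: TCP xyz, tool pointing down, tool y at world angle yaw -> shift cm, rotvec (tool frame)"""
    s=s or robot.read_state(); q=s['ee_rot']; R=Ro.from_quat([q[1],q[2],q[3],q[0]])
    y=np.array([np.cos(yaw),np.sin(yaw),0]);z=np.array([0,0,-1.]);T=Ro.from_matrix(np.stack([np.cross(y,z),y,z],1))
    d=R.inv().apply(np.array(xyz)-s['position'])*100; print('t',s['time'],'pos',np.round(s['position'],4),'F',np.round(s['ft_force'],1)); print('shift',d.round(2),'rot',(R.inv()*T).as_rotvec().round(3))
E
python3 - <<'E'
from h import *
s=robot.read_state();i=robot.camera_info('wrist');q=s['ee_rot'];R=Ro.from_quat([q[1],q[2],q[3],q[0]])
C=-np.array(i['R']).T@np.array(i['t']);print('cam in tool',R.inv().apply(C-s['position']),R.inv().apply(np.array(i['R'])[2]),i['fx'],robot.tip_reach)
go([.50,-.22,.26],.3)
E
```

```text
cam in tool [ 0.06758901 -0.00089263 -0.1197104 ] [-2.67371089e-01 -2.94485022e-04  9.63593594e-01] 334.2884081218099 0.022
t 1.0 pos [ 0.2757 -0.6161  0.2533] F [ 0.2 -0.1  0.2]
shift [ 36.65 -26.99  -0.67] rot [-0.   -0.   -1.45]
```

>>> {"method": "arm_command", "body": {
  "xyz": [
    [4,-3,0],
    [8,-6,0],
    [12,-9,-0.3],
    [16,-12,-0.3],
    [20,-15,-0.5]
  ],
  "angular": [
    [0,0,-0.14],
    [0,0,-0.28],
    [0,0,-0.42],
    [0,0,-0.56],
    [0,0,-0.7]
  ],
  "gripper": 0
}}

```text
time: 1.5
position: [0.3975, -0.3958, 0.2585]
ee_rot: [0.0, 0.846, 0.534, -0.0]
ft_force: [1.3, -1.0, 0.6]
grip_width: 0.147
grip_force: 0.0
```

```bash
python3 -c "
from h import *
go([.50,-.22,.26],.3)"
```

```text
t 1.5 pos [ 0.3975 -0.3958  0.2585] F [ 1.3 -1.   0.6]
shift [20.28  1.7  -0.16] rot [ 0.     0.    -0.744]
```

>>> {"method": "arm_command", "body": {
  "xyz": [
    [4,0.3,0],
    [8,0.6,0],
    [12,1,0],
    [16,1.3,0],
    [19,1.6,0]
  ],
  "angular": [
    [0,0,-0.15],
    [0,0,-0.3],
    [0,0,-0.45],
    [0,0,-0.6],
    [0,0,-0.75]
  ]
}}

```text
time: 2.0
position: [0.4951, -0.2311, 0.2586]
ee_rot: [0.0, 0.59, 0.807, 0.0]
ft_force: [0.4, -1.3, -0.2]
grip_width: 0.0
grip_force: 0.0
```

>>> {"method": "arm_command", "body": {
  "xyz": [
    [0,0,0],
    [0,0,0]
  ],
  "angular": [
    [0,0,0],
    [0,0,0]
  ]
}}

```text
time: 2.2
position: [0.4941, -0.2332, 0.2583]
ee_rot: [-0.0, 0.594, 0.805, -0.0]
ft_force: [-0.7, -0.1, 0.1]
grip_width: 0.0
grip_force: 0.0
```

```bash
cat >> m.py <<'E'
def look(tag,boxes,save=True):
    s=robot.read_state(); i=robot.camera_info('wrist'); p,d=robot.camera('wrist'); W=world('wrist',d,i); np.savez(tag+'.npz',p=p,d=d,W=W)
    if save: cv2.imwrite(f'pics/{tag}.png',p[...,::-1])
    print('t',s['time'],'pos',np.round(s['position'],4))
    k=pink(p)&(d>0)
    for nm,(lo,hi) in boxes.items():
        m=k&(W>lo).all(-1)&(W<hi).all(-1)
        n,l,st,ce=cv2.connectedComponentsWithStats(m.astype(np.uint8))
        for j in range(1,n):
            if st[j,4]<40: continue
            q=W[l==j]; q=q[q[:,2]>np.percentile(q[:,2],90)-.006]
            r=cv2.minAreaRect((q[:,:2]*1000).astype(np.float32))
            print(nm,st[j,:4],'n',len(q),'topz',np.percentile(q[:,2],[10,50,90]).round(4),'mean',q.mean(0).round(4),'rect',np.round(r[0],1),np.round(r[1],1),round(r[2],1))
    return p,d,W
E
python3 - <<'E'
from m import *
look('w1',{'panel':([.48,-.34,.06],[.62,-.12,.12])})
E
```

```text
t 2.2 pos [ 0.4941 -0.2332  0.2583]
panel [368 133  22 140] n 1606 topz [0.088  0.0891 0.09  ] mean [ 0.5488 -0.2337  0.0889] rect [ 550.3 -237.3] [ 10.5 129.3] 17.0
```

```bash
python3 -c "
from h import *
go([.50,.165,.26],-.165)"
```

```text
t 2.25 pos [ 0.4937 -0.2341  0.2583] F [-0.7 -0.4 -1. ]
shift [37.96 12.32 -0.18] rot [-0.     0.     0.463]
```

>>> {"method": "arm_command", "body": {
  "xyz": [
    [4,1.3,0],
    [8,2.6,0],
    [12,3.9,0],
    [16,5.2,0],
    [20,6.5,0]
  ],
  "angular": [
    [0,0,0.05],
    [0,0,0.1],
    [0,0,0.15],
    [0,0,0.2],
    [0,0,0.25]
  ]
}}

```text
time: 2.75
position: [0.4966, -0.023, 0.2585]
ee_rot: [0.0, 0.691, 0.723, -0.0]
ft_force: [0.8, -0.1, -0.1]
grip_width: 0.0
grip_force: 0.0
```

```bash
python3 -c "
from h import *
go([.50,.165,.26],-.165)"
```

```text
t 2.75 pos [ 0.4966 -0.023   0.2585] F [ 0.8 -0.1 -0.1]
shift [18.77  1.17 -0.16] rot [0.    0.    0.209]
```

>>> {"method": "arm_command", "body": {
  "xyz": [
    [4,0.3,0],
    [8,0.5,0],
    [12,0.8,0],
    [16,1,0],
    [18.7,1.2,0]
  ],
  "angular": [
    [0,0,0.05],
    [0,0,0.1],
    [0,0,0.15],
    [0,0,0.2],
    [0,0,0.21]
  ]
}}

```text
time: 3.25
position: [0.4996, 0.1656, 0.2585]
ee_rot: [0.0, 0.763, 0.647, 0.0]
ft_force: [-0.9, -1.4, 0.2]
grip_width: 0.002
grip_force: 0.0
```

>>> {"method": "arm_command", "body": {
  "xyz": [
    [0,0,0],
    [0,0,0],
    [0,0,0]
  ],
  "angular": [
    [0,0,0],
    [0,0,0],
    [0,0,0]
  ]
}}

```text
time: 3.55
position: [0.4999, 0.1624, 0.2582]
ee_rot: [0.0, 0.762, 0.647, -0.0]
ft_force: [0.8, 0.3, -0.3]
grip_width: 0.003
grip_force: 0.0
```

Run:
```python
from m import *
look('w2',{'caps':([.34,.02,.09],[.6,.32,.14])})
```

```text
t 3.55 pos [0.4999 0.1624 0.2582]
caps [331  67  38  37] n 1141 topz [0.1121 0.1131 0.114 ] mean [0.5338 0.2432 0.1131] rect [533.5 241.2] [25.8 28. ] 80.6
caps [176  68  43  37] n 1357 topz [0.1039 0.105  0.1059] mean [0.4162 0.2603 0.1049] rect [415.3 260.3] [26.6 28.5] 80.6
caps [194 238  37  34] n 948 topz [0.1033 0.1048 0.1057] mean [0.392  0.118  0.1046] rect [391.2 117.3] [27.3 27.8] 81.0
caps [354 245   8  33] n 158 topz [0.1135 0.115  0.1159] mean [0.5206 0.0976 0.1147] rect [519.8  94.3] [25.3  5.6] 81.8
```

View pics/w2.png

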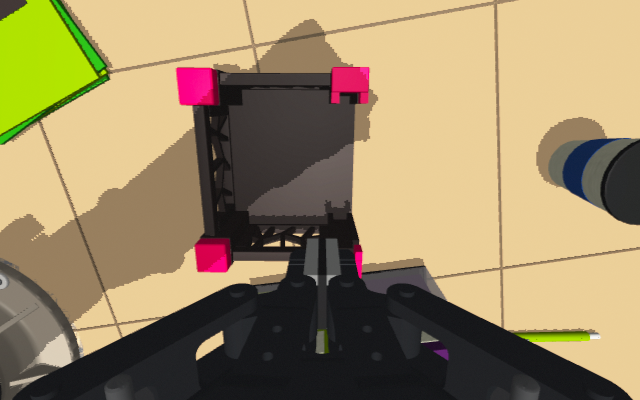

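```bash
python3 -c "
from h import *
go([.534,.2455,.155],-.164)"
```

```text
t 3.6 pos [0.4999 0.1625 0.2583] F [1.4 0.2 0.8]
shift [ 8.75  2.02 10.32] rot [0.    0.001 0.001]
```

>>> {"method": "arm_command", "body": {
  "xyz": [
    [3,0.7,3],
    [6,1.4,6],
    [8.8,2,9],
    [8.8,2,10.3],
    [8.8,2,10.3]
  ],
  "angular": [
    [0,0,0],
    [0,0,0],
    [0,0,0],
    [0,0,0],
    [0,0,0]
  ]
}}

```text
time: 4.1
position: [0.5327, 0.2466, 0.1532]
ee_rot: [-0.001, 0.762, 0.648, -0.002]
ft_force: [0.3, 0.0, 0.9]
grip_width: -0.003
grip_force: 0.0
```

>>> {"method": "arm_command", "body": {
  "xyz": [
    [0,0,0.6],
    [0,0,1.2],
    [0,0,1.8],
    [0,0,2.2],
    [0,0,2.4]
  ],
  "angular": [
    [0,0,0],
    [0,0,0],
    [0,0,0],
    [0,0,0],
    [0,0,0]
  ]
}}

```text
time: 4.6
position: [0.5338, 0.2472, 0.1315]
ee_rot: [0.0, 0.762, 0.648, 0.0]
ft_force: [-0.0, -4.5, 6.2]
grip_width: 0.002
grip_force: 2.9
```

>>> {"method": "arm_command", "body": {
  "xyz": [
    [0,0,0.2],
    [0,0,0.4],
    [0,0,0.5]
  ],
  "angular": [
    [0,0,0],
    [0,0,0],
    [0,0,0]
  ]
}}

```text
time: 4.9
position: [0.534, 0.2473, 0.1273]
ee_rot: [0.001, 0.762, 0.648, 0.0]
ft_force: [-5.7, -7.4, 26.0]
grip_width: 0.001
grip_force: 12.9
```

>>> {"method": "arm_command", "body": {
  "xyz": [
    [0,0,-1.5],
    [0,0,-3],
    [0,0,-3]
  ],
  "angular": [
    [0,0,0],
    [0,0,0],
    [0,0,0]
  ]
}}

```text
time: 5.2
position: [0.5344, 0.2486, 0.159]
ee_rot: [0.0, 0.761, 0.648, 0.002]
ft_force: [-0.7, 0.3, -0.3]
grip_width: 0.003
grip_force: 0.0
```

```bash
python3 -c "
from h import *
go([.509,.0915,.155],-.164)"
```

```text
t 5.2 pos [0.5344 0.2486 0.159 ] F [-0.7  0.3 -0.3]
shift [-1.592e+01 -1.000e-02  3.700e-01] rot [ 0.003 -0.002  0.004]
```

>>> {"method": "arm_command", "body": {
  "xyz": [
    [-4,0,0],
    [-8,0,0],
    [-12,0,0],
    [-15.7,0,0],
    [-15.7,0,0]
  ],
  "angular": [
    [0,0,0],
    [0,0,0],
    [0,0,0],
    [0,0,0],
    [0,0,0]
  ]
}}

```text
time: 5.7
position: [0.5077, 0.0876, 0.1563]
ee_rot: [0.001, 0.763, 0.646, -0.001]
ft_force: [-0.1, 0.3, -0.3]
grip_width: -0.004
grip_force: 0.0
```

>>> {"method": "arm_command", "body": {
  "xyz": [
    [0,0,0.6],
    [0,0,1.2],
    [0,0,1.8],
    [0,0,2.2],
    [0,0,2.4]
  ],
  "angular": [
    [0,0,0],
    [0,0,0],
    [0,0,0],
    [0,0,0],
    [0,0,0]
  ]
}}

```text
time: 6.2
position: [0.5084, 0.094, 0.1319]
ee_rot: [-0.0, 0.761, 0.649, 0.0]
ft_force: [-2.0, 1.5, 6.1]
grip_width: -0.003
grip_force: 2.9
```

>>> {"method": "arm_command", "body": {
  "xyz": [
    [0,0,0.2],
    [0,0,0.4],
    [0,0,0.6]
  ],
  "angular": [
    [0,0,0],
    [0,0,0],
    [0,0,0]
  ]
}}

```text
time: 6.5
position: [0.5088, 0.0938, 0.1269]
ee_rot: [0.0, 0.761, 0.649, 0.0]
ft_force: [-11.0, -2.7, 42.2]
grip_width: -0.001
grip_force: 21.2
```

>>> {"method": "arm_command", "body": {
  "xyz": [
    [0,0,-3],
    [0,0,-7],
    [0,0,-11],
    [-4,0,-13.5],
    [-8,0,-13.5]
  ],
  "angular": [
    [0,0,0],
    [0,0,0],
    [0,0,0],
    [0,0,0],
    [0,0,0]
  ]
}}

```text
time: 7.0
position: [0.497, 0.0146, 0.2645]
ee_rot: [0.001, 0.76, 0.65, 0.002]
ft_force: [0.7, -0.1, -1.0]
grip_width: -0.001
grip_force: 0.0
```

Run:
```python
from m import *
look('w3',{'caps':([.34,.02,.09],[.6,.32,.14])})
go([.55,-.237,.25],.297)
```

```text
t 7.0 pos [0.497  0.0146 0.2645]
caps [151  67  44  38] n 1318 topz [0.1037 0.1049 0.106 ] mean [0.3921 0.1161 0.1048] rect [391.2 116.3] [28.  28.3] 80.7
caps [303  71  36  35] n 985 topz [0.1041 0.105  0.106 ] mean [0.5084 0.0937 0.1051] rect [508.9  95.6] [25.7 28. ] 80.5
t 7.05 pos [0.4952 0.0071 0.2624] F [-0.3 -8.8 -0.4]
shift [-23.19   9.38   1.31] rot [ 0.001  0.003 -0.461]
```

>>> {"method": "arm_command", "body": {
  "xyz": [
    [-4,1.5,0],
    [-8,3,0],
    [-12,4.5,0],
    [-16,6,0.5],
    [-20,8,1]
  ],
  "angular": [
    [0,0,-0.09],
    [0,0,-0.18],
    [0,0,-0.27],
    [0,0,-0.36],
    [0,0,-0.46]
  ],
  "gripper": 4
}}

```text
time: 7.55
position: [0.5428, -0.1975, 0.2509]
ee_rot: [-0.0, 0.592, 0.806, -0.0]
ft_force: [0.8, 0.6, 0.1]
grip_width: 0.466
grip_force: 0.0
```

>>> {"method": "arm_command", "body": {
  "xyz": [
    [-1,0,0],
    [-2,0,0],
    [-2,0,0],
    [-2,0,0]
  ],
  "angular": [
    [0,0,0],
    [0,0,0],
    [0,0,0],
    [0,0,0]
  ]
}}

```text
time: 7.95
position: [0.5488, -0.214, 0.2513]
ee_rot: [-0.0, 0.593, 0.805, 0.0]
ft_force: [-0.7, 0.6, 0.6]
grip_width: 0.47
grip_force: 0.0
```

Run:
```python
from m import *
look('w4',{'panel':([.48,-.34,.06],[.62,-.12,.12])})
go([.5503,-.2373,.12],.297)
```

```text
t 7.95 pos [ 0.5488 -0.214   0.2513]
panel [310 136  12 143] n 1543 topz [0.0882 0.0891 0.09  ] mean [ 0.5495 -0.2344  0.0891] rect [ 550.1 -237.2] [  9.4 129. ] 17.2
t 8.0 pos [ 0.5488 -0.2138  0.2514] F [-0.1 -0.3 -0.4]
shift [-2.29 -0.55 13.14] rot [ 0.    -0.     0.004]
```

>>> {"method": "arm_command", "body": {
  "xyz": [
    [-1,-0.2,3],
    [-2,-0.5,6.5],
    [-2.3,-0.5,10],
    [-2.3,-0.5,13],
    [-2.3,-0.5,13]
  ],
  "angular": [
    [0,0,0],
    [0,0,0],
    [0,0,0],
    [0,0,0],
    [0,0,0]
  ]
}}

```text
time: 8.5
position: [0.5487, -0.237, 0.1181]
ee_rot: [-0.003, 0.593, 0.805, -0.001]
ft_force: [-0.6, -0.3, -0.1]
grip_width: 0.468
grip_force: 0.0
```

Run:
```python
from m import *
go([.5502,-.2372,.078],.299)
```

```text
t 8.5 pos [ 0.5487 -0.237   0.1181] F [-0.6 -0.3 -0.1]
shift [-0.08  0.15  4.01] rot [-0.004 -0.004  0.002]
```

>>> {"method": "arm_command", "body": {
  "xyz": [
    [0,0.1,1.5],
    [0,0.1,3],
    [0,0.1,4],
    [0,0.1,4],
    [0,0.1,4]
  ],
  "angular": [
    [0,0,0],
    [0,0,0],
    [0,0,0],
    [0,0,0],
    [0,0,0]
  ]
}}

```text
time: 9.0
position: [0.5518, -0.2385, 0.0816]
ee_rot: [0.0, 0.593, 0.805, 0.0]
ft_force: [0.2, 0.4, 0.1]
grip_width: 0.47
grip_force: 0.0
```

>>> {"method": "arm_command", "body": {
  "xyz": [
    [0,0,0],
    [0,0,0],
    [0,0,0],
    [0,0,0],
    [0,0,0]
  ],
  "angular": [
    [0,0,0],
    [0,0,0],
    [0,0,0],
    [0,0,0],
    [0,0,0]
  ],
  "gripper": 0,
  "squeeze": 50
}}

```text
time: 9.5
position: [0.5519, -0.2388, 0.082]
ee_rot: [0.0, 0.594, 0.805, 0.0]
ft_force: [-0.6, 0.3, 6.2]
grip_width: 0.104
grip_force: 49.5
```

>>> {"method": "arm_command", "body": {
  "xyz": [
    [0,0,-1],
    [0,0,-2.5],
    [0,0,-4.5],
    [0,0,-6.5],
    [0,0,-8]
  ],
  "angular": [
    [0,0,0],
    [0,0,0],
    [0,0,0],
    [0,0,0],
    [0,0,0]
  ]
}}

```text
time: 10.0
position: [0.5521, -0.2387, 0.1637]
ee_rot: [0.001, 0.594, 0.805, 0.0]
ft_force: [1.1, -0.3, -1.4]
grip_width: 0.108
grip_force: 48.7
```

>>> {"method": "arm_command", "body": {
  "xyz": [
    [0,0,-2.5],
    [0,0,-5],
    [0,0,-7.5],
    [0,0,-9.5],
    [0,0,-10]
  ],
  "angular": [
    [0,0,0],
    [0,0,0],
    [0,0,0],
    [0,0,0],
    [0,0,0]
  ]
}}

```text
time: 10.5
position: [0.5524, -0.2387, 0.2643]
ee_rot: [0.002, 0.594, 0.805, 0.0]
ft_force: [0.6, 0.4, -1.2]
grip_width: 0.108
grip_force: 48.8
```

Run:
```python
from m import *
s=robot.read_state();print(s['position'],s['grip_force'],s['ft_force'])
look('w5',{'panel':([.45,-.36,.15],[.65,-.1,.4])},0)
p,d=robot.camera('side');cv2.imwrite('pics/s5.png',cv2.resize(p[100:350,200:500,::-1],None,fx=2,fy=2))
go([.5212,.1685,.268],-.164)
```

```text
[ 0.55241327 -0.23870442  0.26428957] 48.75334560871124 [ 0.62845445  0.39337574 -1.20927879]
t 10.5 pos [ 0.5524 -0.2387  0.2643]
panel [307 110  30 244] n 6473 topz [0.2705 0.2713 0.2721] mean [ 0.5446 -0.215   0.2714] rect [ 546.3 -220.1] [10.2 93.5] 17.1
t 10.6 pos [ 0.5518 -0.2386  0.2621] F [-0.4  0.4 -2.5]
shift [39.8   9.11 -0.62] rot [0.001 0.001 0.464]
```

View pics/s5.png

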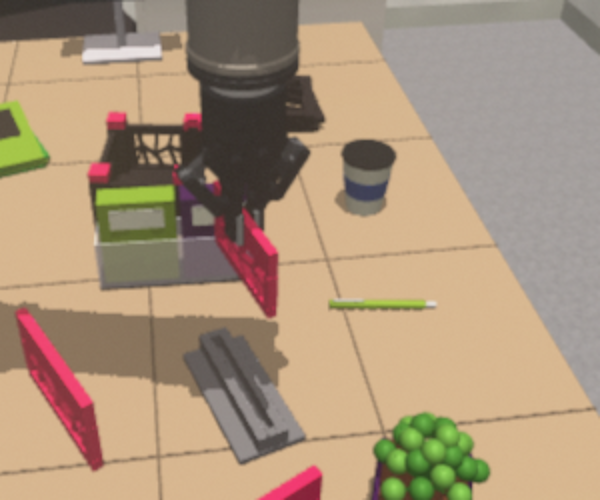

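>>> {"method": "arm_command", "body": {
  "xyz": [
    [3,0.8,0],
    [7,1.7,-0.3],
    [11,2.6,-0.5],
    [15,3.5,-0.6],
    [19,4.4,-0.6]
  ],
  "angular": [
    [0,0,0.05],
    [0,0,0.1],
    [0,0,0.15],
    [0,0,0.2],
    [0,0,0.25]
  ]
}}

```text
time: 11.1
position: [0.5366, -0.0426, 0.2663]
ee_rot: [-0.001, 0.69, 0.724, -0.0]
ft_force: [1.0, 0.5, -1.1]
grip_width: 0.112
grip_force: 48.7
```

Run:
```python
from m import *
go([.5212,.1685,.268],-.164)
```

```text
t 11.1 pos [ 0.5366 -0.0426  0.2663] F [ 1.   0.5 -1.1]
shift [21.16 -0.53 -0.17] rot [-0.001 -0.     0.212]
```

>>> {"method": "arm_command", "body": {
  "xyz": [
    [4,-0.1,-0.2],
    [8,-0.2,-0.2],
    [12,-0.3,-0.2],
    [16,-0.4,-0.2],
    [19,-0.5,-0.2]
  ],
  "angular": [
    [0,0,0.05],
    [0,0,0.1],
    [0,0,0.15],
    [0,0,0.2],
    [0,0,0.21]
  ]
}}

```text
time: 11.6
position: [0.5219, 0.1478, 0.2682]
ee_rot: [-0.001, 0.761, 0.648, -0.001]
ft_force: [1.3, -0.3, -0.6]
grip_width: 0.107
grip_force: 48.7
```

>>> {"method": "arm_command", "body": {
  "xyz": [
    [1,0,0],
    [1.5,0,0],
    [1.5,0,0],
    [1.5,0,0]
  ],
  "angular": [
    [0,0,0],
    [0,0,0],
    [0,0,0],
    [0,0,0]
  ]
}}

```text
time: 12.0
position: [0.5255, 0.1589, 0.2689]
ee_rot: [-0.0, 0.762, 0.648, -0.0]
ft_force: [-0.1, -0.1, -1.6]
grip_width: 0.109
grip_force: 48.7
```

Run:
```python
from m import *
look('w6',{'caps':([.34,.02,.09],[.6,.32,.14]),'panel':([.4,.03,.2],[.65,.3,.4])})
go([.5212,.1685,.21],-.164)
```

```text
t 12.0 pos [0.5255 0.1589 0.2689]
caps [149  70  44  36] n 1278 topz [0.1037 0.1049 0.1059] mean [0.4163 0.2603 0.1048] rect [415.4 260.4] [27.2 28.9] 80.7
caps [299  70  35  35] n 970 topz [0.1042 0.1051 0.106 ] mean [0.534  0.243  0.1051] rect [533.7 241.2] [25.5 28.1] 79.1
caps [170 235  38  32] n 894 topz [0.1032 0.1048 0.1058] mean [0.3921 0.1179 0.1046] rect [391.1 117.2] [27.8 28.1] 80.5
panel [303 110  34 244] n 6517 topz [0.2751 0.2759 0.2767] mean [0.5288 0.1834 0.276 ] rect [527.9 177.9] [93.8 10.2] 80.8
t 12.05 pos [0.5256 0.1589 0.269 ] F [ 0.1 -0.2 -1.8]
shift [ 0.88 -0.59  5.9 ] rot [-0.     0.001  0.002]
```

View pics/w6.png

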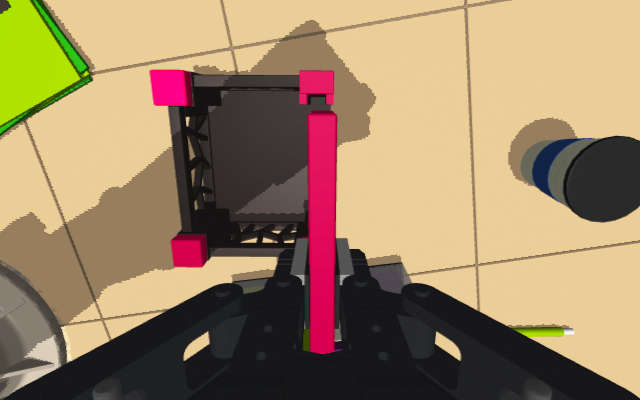

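>>> {"method": "arm_command", "body": {
  "xyz": [
    [0.4,-0.3,1],
    [0.8,-0.5,2],
    [0.8,-0.5,3],
    [0.8,-0.5,4],
    [0.8,-0.5,5]
  ],
  "angular": [
    [0,0,0],
    [0,0,0],
    [0,0,0],
    [0,0,0],
    [0,0,0]
  ]
}}

```text
time: 12.55
position: [0.5216, 0.1688, 0.2182]
ee_rot: [-0.0, 0.761, 0.648, -0.0]
ft_force: [0.3, -0.6, -1.5]
grip_width: 0.111
grip_force: 48.8
```

>>> {"method": "arm_command", "body": {
  "xyz": [
    [0,0,0],
    [0,0,0],
    [0,0,0]
  ],
  "angular": [
    [0,0,0],
    [0,0,0],
    [0,0,0]
  ]
}}

```text
time: 12.85
position: [0.522, 0.1691, 0.2197]
ee_rot: [0.0, 0.761, 0.648, 0.0]
ft_force: [-0.1, -0.4, -1.8]
grip_width: 0.11
grip_force: 48.8
```

Run:
```python
from m import *
look('w7',{'caps':([.34,.02,.09],[.6,.32,.12]),'panel':([.4,.03,.19],[.65,.3,.4])},0)
go([.5217,.1674,.19],-.164)
```

```text
t 12.85 pos [0.522  0.1691 0.2197]
caps [122  77  54  43] n 1863 topz [0.1037 0.1049 0.1058] mean [0.4165 0.2605 0.1047] rect [415.7 260.5] [27.4 29.1] 80.6
caps [302  78  42  41] n 1366 topz [0.1041 0.1051 0.106 ] mean [0.5339 0.2436 0.1051] rect [533.6 241.4] [25.9 27.8] 80.5
caps [151 268  44  39] n 1177 topz [0.1027 0.1048 0.1056] mean [0.3919 0.1188 0.1044] rect [391.1 117.1] [28.2 28.3] 81.9
panel [307 112  30 242] n 6537 topz [0.2261 0.2268 0.2276] mean [0.5252 0.1936 0.2269] rect [524.3 188. ] [94.1 10.2] 80.7
t 12.9 pos [0.522  0.169  0.2198] F [-0.7 -0.2 -1.4]
shift [-0.17 -0.01  2.98] rot [ 0.001 -0.     0.004]
```

>>> {"method": "arm_command", "body": {
  "xyz": [
    [-0.2,0,0.6],
    [-0.2,0,1.3],
    [-0.2,0,2],
    [-0.2,0,2.6],
    [-0.2,0,2.9]
  ],
  "angular": [
    [0,0,0],
    [0,0,0],
    [0,0,0],
    [0,0,0],
    [0,0,0]
  ]
}}

```text
time: 13.4
position: [0.5212, 0.1669, 0.1894]
ee_rot: [-0.0, 0.761, 0.648, -0.0]
ft_force: [-0.4, 0.2, -1.5]
grip_width: 0.105
grip_force: 48.8
```

>>> {"method": "arm_command", "body": {
  "xyz": [
    [0,0,0],
    [0,0,0],
    [0,0,0]
  ],
  "angular": [
    [0,0,0],
    [0,0,0],
    [0,0,0]
  ]
}}

```text
time: 13.7
position: [0.5216, 0.1671, 0.1906]
ee_rot: [0.0, 0.761, 0.648, 0.0]
ft_force: [-0.4, 0.4, -2.3]
grip_width: 0.106
grip_force: 48.8
```

Run:
```python
from m import *
p,d,W=look('w8',{'caps':([.34,.02,.09],[.6,.32,.112]),'panel':([.4,.03,.16],[.65,.3,.4])},0)
go([.5217,.1674,.19],-.164)
p,d=robot.camera('side');W=world('side',d);cv2.imwrite('pics/s8.png',cv2.resize(p[120:260,220:360,::-1],None,fx=4,fy=4))
x,y,z=W[...,0],W[...,1],W[...,2]
m=pink(p)&(z>.114)&(z<.25)&(abs(y-.168)<.09)&(abs(x-.52)<.05); q=W[m]
print(len(q),np.percentile(q,[1,50,99],axis=0).round(4)); v=np.argwhere(m); print(v.min(0),v.max(0))
```

```text
t 13.7 pos [0.5216 0.1671 0.1906]
caps [93 69 63 50] n 2493 topz [0.1036 0.1049 0.1058] mean [0.4167 0.2604 0.1047] rect [415.6 260.4] [27.9 28.8] 80.7
caps [299  71  49  46] n 1812 topz [0.1042 0.105  0.1059] mean [0.5339 0.2432 0.105 ] rect [533.5 241.2] [25.5 28.1] 80.4
caps [130 283  49  44] n 1130 topz [0.1024 0.1048 0.1057] mean [0.3913 0.1221 0.1044] rect [391.1 117.7] [27.2 28.5] 79.6
panel [307 112  30 242] n 6526 topz [0.1969 0.1977 0.1985] mean [0.5247 0.1915 0.1977] rect [523.9 186.1] [94.  10.2] 80.7
t 13.75 pos [0.5216 0.1671 0.1906] F [ 0.5  0.4 -0.7]
shift [0.04 0.   0.06] rot [ 0.    -0.     0.004]
240 [[0.5054 0.0981 0.119 ]
 [0.5161 0.13   0.1737]
 [0.531  0.2138 0.2298]]
[133 289] [179 296]
```

View pics/s8.png

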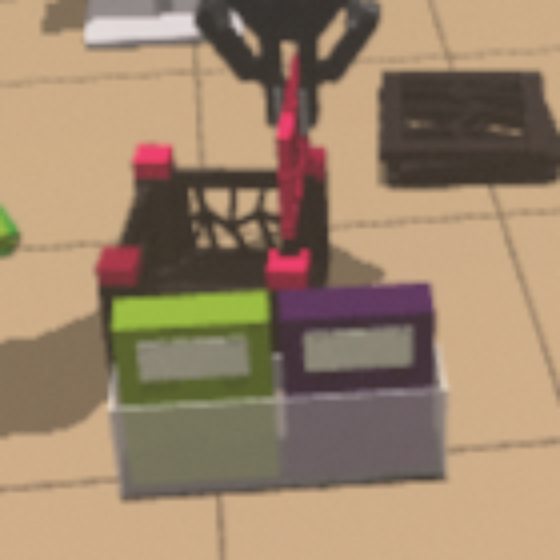

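The side crop shows the panel held upright in the gripper (290,150), with a gap above the near cap at (288,268). The measured centre is (0.521, 0.168) and the lower edge about 0.119 m, both on target.

```bash
python3 -c "
from h import *
print(robot.finish_job())"
```

```text
the job is handed in; nothing more can be done
None
```

I pressed both caps home and handed the job in with the panel held upright about 12 mm above the level of the home caps, within about 1 mm of the groove's middle and in line with it by my last camera measurement; the hand-in returned no verdict.

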